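# Fit the oversize grate into the filings box

## Robot

A 7-joint arm with a two-finger parallel gripper is mounted at the origin on the work surface. World frame = base frame: x ahead of the robot, y to its left, z up, the work surface at z = 0. Lengths are in mm, angles in rad, forces in N, time in s.
With the tool pointing down it reaches from about 400 to 850 mm from the base axis. Payload 10.4 kg.
Tool frame: the origin (TCP) lies between the finger pads; the fingertips stand tips_ahead ahead of it and the grasp point (between the pads) lies 2 mm behind it (tips_ahead is the distance from the TCP to the fingertips, in mm); z points along the fingers, y is the line along which they close (so a half turn about z gives the same grasp; the last joint's range is limited). The gripper opens to 85 mm and grips with 20 to 120 N. Pads are 22 mm wide; open, the fingers measure 114 mm over their backs; the gripper's body (76 mm by 85 mm) begins 54 mm behind the grasp point. The pads swing forward as they close: fully open they stand 13 mm farther back than shut.
Start: joints at [-1.131, 0.332, -0.065, 1.46, 0.022, 1.35, -0.088], TCP at [279.025, 559.28, 248.338] pointing down, gripper open.
Joint ranges: [-2.6, 2.6], [-0.5, 2.12], [-1.47, 1.34], [0.16, 2.42], [-1.27, 4.41], [0.06, 2.06], [-2.6, 2.6]. Speed limits (rad/s): [2.22, 2.22, 2.79, 2.79, 3.14, 3.14, 3.14].

## Interface

Orientations are given as a 3x3 rotation matrix whose columns are the frame's x, y, z axes.
In Python, from bench import sense, grab_frame, hand_in, spot_in, regions_of, place_of, tips_ahead gives the robot as it stands.
- The arm moves only by the shell command python3 -m inch 'ROWS' [FORCE]. ROWS is rows parted by semicolons, their numbers by spaces, 1 to 8 of them, each of 7 numbers: dx, dy, dz in mm, then a rotation vector rx, ry, rz in rad, then the finger opening in mm; each row shifts and turns the commanded pose from where the row before left it, along the tool's axes as they then stand; what a row does not reach is not made up. A row lasts 1/12 s, in which the tool goes at most 41.7 mm and 0.125 rad, less where a joint would pass 70% of its speed; a pose out of reach is approached as far as the arm can. The fingers move at their own pace and stop on an object; FORCE is the grip in N (left out, the last holds). Time passes only in rows, so rows that do not move let the fingers close. It prints the time, the measured TCP pose, the force, the opening and the grip force at its end.
- sense(): the state, without advancing time (a new reading comes with each control period).
- grab_frame(name): name is "scene" or "side" or "wrist"; returns a dict with "frame" (400x640x3 uint8, red, green, blue), "z_map" (400x640 float32, mm along the optical axis (not along the pixel's ray), 0 where there is no reading), "mtx" (3x3 intrinsics, pixels), "R" (3x3) and "t" (3): a world point X has camera coordinates R X + t; the wrist camera has in their place "mount" (4x4, takes a point from camera to tool coordinates, whose origin is the TCP and whose axes are the flange's). Camera axes: x right, y down, z forward; pixel columns grow to the right and rows downward; lengths in mm; the calibration is good to about 2 mm. A picture is of the moment at which its call begins: read the wrist's pose just before it.
- hand_in(): hands the job in; it is judged then, once.
Trained networks look in a picture, given as the dict that the camera call returned (one of the last four; its "shot" number tells which), for a name from the list of things; names that differ only in an ending like _2 or _b are one class to them, and where a whole thing is asked for, a point or a joint stands for the part that bears it (a point fixed in the world has none). Each returns a list of dicts, best first, with "confidence" (0 to 1); they miss things now and then, are a little off and sometimes report something else, mostly with a low value. They report only what shows in the picture. A call takes as long as a camera call. They do not tell look-alikes from the thing itself.
- spot_in(query, picture): "at" ([column, row] in pixels, amid what is visible of it).
- regions_of(query, picture): "mask" (400x640 bool, what is visible of it) and "at" ([column, row] in pixels, amid what is visible of it).
- place_of(query, picture): "at" ([column, row] in pixels: a listed point, or the origin of a listed thing).
The state is a dict: "time_s": time; "joint_pos": joint angles; "qd": joint speeds; "tau": joint torques, N m; "ee_pos": TCP position; "tool_rot": TCP orientation; "contact_force": force on the tool from outside, world axes, zero at the start; "ft_torque": the same for the moment, N m; "grip_width": finger opening in mm; "gripper_force": force on a finger pad.
Only numpy, scipy, OpenCV 4.12 (cv2) and the standard library are available. Lean on these libraries where they do the work, as an engineer would, in place of code of your own. Each camera call takes 0.05 s, during which the arm holds its last target. There are 200 camera calls.

## Task

Fit the brass grate into the green filings box: it is longer than the opening, so tilt it, pass one end down under the wide plain lip, and lay it flat on the ledges inside. Then slide it along the ledges, towards the end with the red strip, until it bears against the hidden stop under that lip, and let go so that it lies flat with both ends under the lips. Work gently, by feel: no hard knock or shove against the box, no dropping, and leave the jar, the ring box and the hammer where they are.

Things in the scene. Friction and masses are not known exactly. Their poses are not given: they have to be found in the camera images.
- filings_box: Green steel box fixed to the bench, 196 x 112 x 60 mm (x, y, z), origin at the centre of its underside; z up, x along its length towards the stop end (red strip on that lip, red block outside that wall), y across. Open on top between two dark lips. Inside, walls at y = +-50 mm (no side lips) and, beneath the lips, at x = +-92 mm; floor 6 mm above the origin.
- stop_lip (a point): Middle of the top inner edge of the stop-end lip (narrow, with the red strip), at box x +70, z 60 mm; the lip is 5 mm thick (underside at z 55 mm) and covers everything from here outwards. Axes as the box's.
- entry_lip (a point): Middle of the top inner edge of the wide plain entry lip at the other end, at box x -56, z 60 mm; also 5 mm thick, covering from here outwards (36 mm deep to the inner end wall). The opening between the lips is thus 126 mm long and 100 mm wide.
- ledges (a point): Centre of the level ring of ledges inside the box, on the plane of its top, at box z 35 mm, 20 mm below the lips' underside. The ring reaches in to box x +52 mm at the stop end and -42 mm at the entry end, and 12 mm in from each side wall; inside it the box is open to its floor.
- backstop: Fixed mount of the stop; origin at the stop end's inner wall (box x +92 mm), at ledge height; axes as the box's. Under the lip a rigid brass stop, 50 mm wide, mid-width, 3 to 17 mm above the ledges, is clamped anywhere from 2 to 14 mm in from that wall (face at box x +78 to +90 mm). It is hidden, its place is not measured, it must be felt; it does not give.
- grate: Brass plate 150 x 90 x 6 mm (x, y, z), 0.25 to 0.5 kg, alike at both ends; in its middle a square white post 24 x 24 mm, up to 61 mm above the underside. Origin at the centre of the underside, x lengthwise, z up. Starts flat on the bench. Level in the box it passes the stop lip only with its origin at box x -17 to -5 mm; some 20 degrees of tilt (stop end high) suits entry. Home: +3 to +15 mm.
- jar: Bystander: closed glass jar with a metal cap, 56 mm across, 75 mm high; origin at the centre of its foot.
- ring_box: Bystander: white ring box 50 x 50 x 33 mm; origin at the centre of its underside.
- hammer: Bystander: small bench hammer lying flat; origin beneath its middle.
Things that resemble listed ones, but are neither listed nor needed, are in the scene too. Of the things that look like the filings_box, take the one that is farthest to the robot's left at the start. There is more than one size of the grate; the job needs the smaller.

How it is judged (in metres and radians):
On the way, in this order (a step that is already met when the one before it is completed fails the run):
1. the grate lies inside the box, below the lips and nearly level (z of grate in the frame of filings_box between 0.032 and 0.04 m and angle between grate's own z axis and vertical below 0.06 rad and y of grate in the frame of filings_box between -0.009 and 0.009 m and x of grate in the frame of filings_box between -0.022 and 0.018 m), for 0.1 s.
2. the grate, still down on the ledges, bears against the hidden stop (over 2 N) (contact force between grate and backstop above 2 N and z of grate in the frame of filings_box between 0.032 and 0.04 m), for 0.1 s.
At the end, for the whole second after the job is handed in: The grate lies flat on the ledges (within 2 mm in height and 0.03 rad), both ends under the lips, its end within 2.5 mm of the stop, released and at rest (z of grate in the frame of filings_box between 0.033 and 0.037 m and angle between grate's own z axis and vertical below 0.03 rad and y of grate in the frame of filings_box between -0.009 and 0.009 m and x of grate in the frame of filings_box between 0 and 0.018 m and horizontal distance between grate and stopslide_c0 below 0.0815 m and linear speed of grate below 0.01 m/s and angular speed of grate below 0.05 rad/s); the robot touches nothing.
It fails at once if the grate or the gripper is knocked or pressed against the box harder than 25 N (contact force between any of grate, the arm, the fingers and filings_box above 25 N).
It fails at once if the grate is dropped: it falls loose faster than 0.35 m/s, or slams down in the box turning faster than 2.5 rad/s ((linear speed of grate above 0.35 m/s and contact force between the fingers and grate below 0.3 N) or (angular speed of grate above 2.5 rad/s and horizontal distance between grate and filings_box below 0.05 m and z of grate in the frame of filings_box below 0.09 m)).
It fails at once if the jar is shifted by more than 15 mm (distance of jar from where it was at the start of the episode above 0.015 m).
It fails at once if the ring box is shifted by more than 15 mm (distance of ring_box from where it was at the start of the episode above 0.015 m).
It fails at once if the hammer is shifted by more than 15 mm (distance of hammer from where it was at the start of the episode above 0.015 m).
It also fails if it takes over 64 s, if anything falls off the work surface, if the arm or the gripper's body presses on something with over 40 N, if the wrist force passes 120 N, or if a joint passes its speed limit or range.

## Working session

There is one attempt and no reset: what is moved stays moved. The work goes in short steps, Python scripts to look and compute and a shell command to move; the robot and the scene stay as the last step left them, time stands still between calls to the robot, and variables do not carry over. Pictures are saved under pics/ and viewed, at most 10 in all, crops included, and the job is handed in when it is done.

```bash
ls; mkdir -p pics; cat > h.py <<'E'
import numpy as np, cv2
from bench import *
def world(f,u,v,z=None):
    """pixel -> world; depth from map (median 3x3) or intersect plane z"""
    K=np.array(f["mtx"]);R=np.array(f["R"]);t=np.array(f["t"])
    ray=np.linalg.inv(K)@np.array([u,v,1.0])
    if z is None:
        d=f["z_map"][int(v)-1:int(v)+2,int(u)-1:int(u)+2]; d=np.median(d[d>0]) if (d>0).any() else np.nan
        return R.T@(ray*d-t)
    c=-R.T@t; r=R.T@ray
    return c+r*(z-c[2])/r[2]
def cloud(f,mask):
    v,u=np.nonzero(mask&(f["z_map"]>0)); d=f["z_map"][v,u]
    p=np.linalg.inv(np.array(f["mtx"]))@np.stack([u*d,v*d,d])
    return (np.array(f["R"]).T@(p-np.array(f["t"])[:,None])).T
def save(f,n,crop=None,s=1):
    im=f["frame"][:,:,::-1]
    if crop: a,b,c,d=crop; im=im[b:d,a:c]
    cv2.imwrite("pics/"+n,cv2.resize(im,None,fx=s,fy=s,interpolation=cv2.INTER_CUBIC))
E
python3 - <<'E'
from h import *
np.set_printoptions(precision=1,suppress=True)
print(tips_ahead if not callable(tips_ahead) else tips_ahead()); s=sense(); print(s)
for n in("scene","side"):
    f=grab_frame(n); save(f,n+"1.png")
    for q in("filings_box","grate","jar","ring_box","hammer"):
        for r in regions_of(q,f):
            if r["confidence"]<.2: continue
            c=cloud(f,r["mask"]); print(n,q,round(r["confidence"],2),r["at"],r["mask"].sum(),np.median(c,0) if len(c) else None, np.percentile(c,2,0),np.percentile(c,98,0))
    for q in("filings_box","stop_lip","entry_lip","ledges","grate"):
        for r in place_of(q,f): print(n,'place',q,round(r["confidence"],2),r["at"], world(f,*r["at"]))
E
```

```text
pics
17.0
{'time_s': 0.0, 'joint_pos': array([-1.1,  0.3, -0.1,  1.5,  0. ,  1.3, -0.1]), 'qd': array([ 0.,  0.,  0., -0., -0.,  0., -0.]), 'tau': array([  0. , -62.5,   0. , -39.2,   0. ,   0. ,   0. ]), 'ee_pos': array([278.9, 558.9, 247.5]), 'tool_rot': array([[-0.9,  0.4, -0. ],
       [ 0.4,  0.9, -0. ],
       [-0. , -0. , -1. ]]), 'contact_force': array([-1. ,  0.8,  0.6]), 'ft_torque': array([0., 0., 0.]), 'gripper_force': 0.0, 'grip_width': 85.29182010111855}
scene filings_box 0.83 [149.9, 216.1] 3067 [ 242.7 -315.5   37.3] [ 131.  -387.     1.6] [ 340.8 -244.7   63.3]
scene filings_box 0.74 [253.4, 266.6] 4930 [ 574.6 -225.5   38.1] [ 478.9 -285.6    4.6] [ 678.8 -166.5   63.1]
scene filings_box 0.25 [362.9, 253.4] 885 [692.  -23.7  50.2] [660.6 -37.7   3.7] [706.4   9.6  77.9]
scene grate 0.75 [283.6, 208.8] 2420 [394.6 -18.2  10.6] [273.  -78.9   2.3] [486.9  56.3  88.5]
scene grate 0.74 [386.0, 215.7] 1207 [569.9 189.7   8. ] [494.9 132.7   3.2] [636.7 251.6  62.6]
scene jar 0.66 [362.0, 256.7] 861 [692.2 -23.7  50.5] [662.1 -37.7   6.5] [706.4   8.9  77.9]
scene ring_bo
[... 1570 characters left out ...]
5] [ 525.5 -272.1   58. ]
side place filings_box 0.73 [317.0, 308.6] [ 230.3 -312.1    5.7]
side place filings_box 0.57 [329.1, 178.3] [554.5 185.5   6.5]
side place stop_lip 0.93 [426.0, 218.9] [ 647.8 -225.5   59.3]
side place stop_lip 0.58 [343.3, 286.6] [ 308.9 -308.4   37.3]
side place entry_lip 0.78 [291.2, 295.9] [ 175.9 -285.9   58.4]
side place entry_lip 0.65 [383.9, 232.5] [ 504.2 -211.9   59.4]
side place ledges 0.85 [405.4, 232.8] [ 601.3 -195.9    4. ]
side place ledges 0.8 [319.1, 299.5] [ 248.8 -289.5    5.6]
side place grate 0.96 [312.6, 224.9] [373.1 -24.1  10.3]
side place grate 0.81 [330.0, 177.3] [559.2 187.1   8.5]
side place grate 0.19 [388.1, 196.2] [659.5 -29.9  18.5]
```

View images.

View pics/scene1.png

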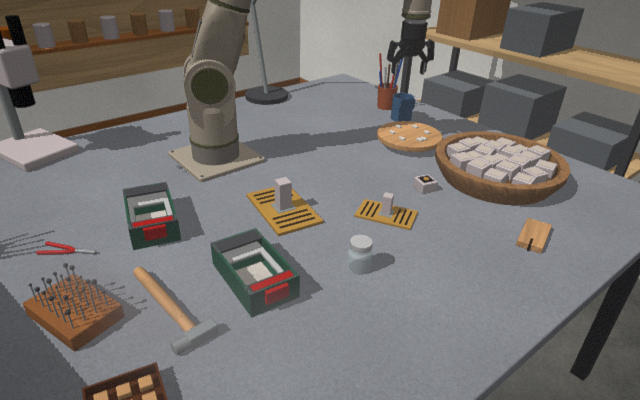

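```bash
python3 - <<'E'
from h import *
np.set_printoptions(precision=2,suppress=True)
def rect(p):
    (c,(w,h),a)=cv2.minAreaRect(p[:,:2].astype(np.float32)); return np.round(c,1),round(w,1),round(h,1),round(a,2)
P={};
for n in("scene","side"):
    f=grab_frame(n)
    if n=="scene": save(f,"crop1.png",(200,150,460,330),3)
    for r in regions_of("filings_box",f)[:3]:
        c=cloud(f,r["mask"]); top=c[abs(c[:,2]-60)<4]
        if len(top)>30: print(n,"box",r["at"],len(top),rect(top)); P.setdefault("b%d"%(top[:,0].mean()>400),[]).append(top)
    for r in regions_of("grate",f)[:3]:
        c=cloud(f,r["mask"]); 
        if c[:,1].mean()<100: continue
        pl=c[(c[:,2]>3)&(c[:,2]<10)]; post=c[c[:,2]>57]
        print(n,"grate",r["at"],len(pl),rect(pl),"post",len(post),post.mean(0),rect(post)); P.setdefault("g",[]).append(pl);P.setdefault("p",[]).append(post)
for k,v in P.items(): print(k,rect(np.vstack(v)))
# small-grate yaw vs post
E
```

```text
scene box [150.6, 216.5] 982 (array([ 237. , -312.7]), 112.0, 211.9, 73.81)
scene grate [387.1, 212.7] 917 (array([562.1, 199.3]), 150.2, 98.4, 28.39) post 55 [565.76 195.32  61.66] (array([564.1, 197.4]), 23.4, 26.4, 32.16)
side box [317.7, 303.0] 1416 (array([ 235.6, -310.7]), 116.0, 205.3, 73.59)
side grate [328.6, 179.6] 433 (array([561. , 198.6]), 153.3, 92.4, 27.12) post 30 [561.16 198.54  59.8 ] (array([561.6, 201.4]), 29.4, 25.7, 31.4)
b0 (array([ 237.4, -311.2]), 116.0, 211.9, 73.59)
g (array([561. , 198.8]), 153.7, 98.4, 28.31)
p (array([563.4, 197.4]), 28.3, 31.7, 14.4)
```

View pics/crop1.png

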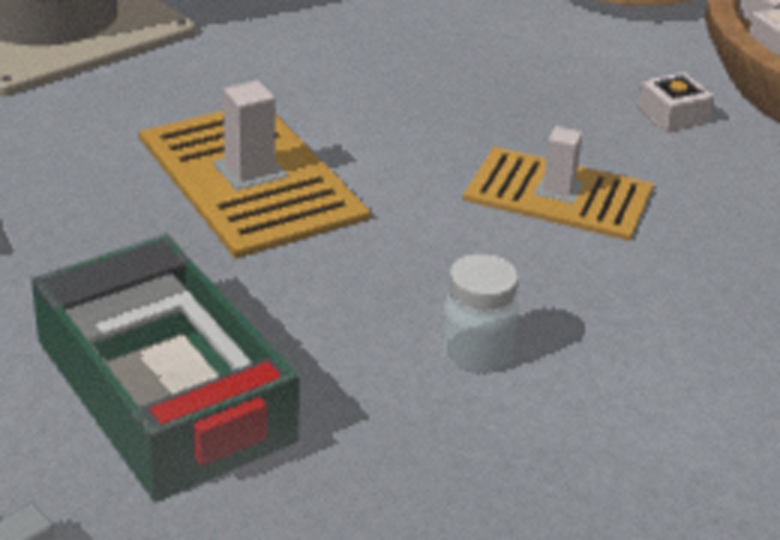

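```bash
python3 - <<'E'
from h import *
np.set_printoptions(precision=3,suppress=True)
from scipy.optimize import least_squares
for n in("scene","side"):
    f=grab_frame(n); H=np.ones((400,640),bool); c=cloud(f,H)
    t=c[(abs(c[:,2]-60)<3.5)&(c[:,0]>440)&(c[:,0]<710)&(c[:,1]>-310)&(c[:,1]<-130)]
    print(n,len(t),cv2.minAreaRect(t[:,:2].astype(np.float32)),t[:,2].mean(), np.percentile(t,[.5,99.5],axis=0))
    # robust: yaw grid, extents
    best=min(((np.ptp(np.percentile(t[:,:2]@np.array([np.cos(a),np.sin(a)]),[1,99]))*np.ptp(np.percentile(t[:,:2]@np.array([-np.sin(a),np.cos(a)]),[1,99])),a) for a in np.arange(-.6,.6,.005)))
    a=best[1]; X=t[:,:2]@np.array([[np.cos(a),-np.sin(a)],[np.sin(a),np.cos(a)]]); lo,hi=np.percentile(X,[.5,99.5],axis=0); m=(lo+hi)/2
    print("yaw",a,"size",hi-lo,"ctr",m[0]*np.cos(a)-m[1]*np.sin(a),m[0]*np.sin(a)+m[1]*np.cos(a))
    g=c[(c[:,2]>3)&(c[:,2]<10)&(c[:,0]>470)&(c[:,0]<650)&(c[:,1]>110)&(c[:,1]<270)]
    pp=c[(c[:,2]>56)&(c[:,2]<66)&(c[:,0]>520)&(c[:,0]<610)&(c[:,1]>150)&(c[:,1]<240)]
    print("grate",cv2.minAreaRect(g[:,:2].astype(np.float32)),"post",np.median(pp,0),len(pp))
    for q in("stop_lip","entry_lip"):
        for r in place_of(q,f): print(q,r["confidence"],world(f,*r["at"],z=60)[:2])
E
```

```text
scene 1576 ((575.5902099609375, -222.67291259765625), (114.2853012084961, 211.1194305419922), 84.2347640991211) 60.78249292886699 [[ 470.474 -286.36    56.661]
 [ 678.323 -159.906   63.396]]
yaw -0.09499999999999953 size [206.954 112.605] ctr 575.1022613220742 -222.78995677514598
grate ((560.2927856445312, 189.78720092773438), (179.32130432128906, 159.23532104492188), 0.34843865036964417) post [565.25  194.824  61.789] 68
stop_lip 0.69 [ 290.98 -324.83]
stop_lip 0.64 [ 643.699 -233.053]
entry_lip 0.8 [ 517.681 -213.46 ]
entry_lip 0.51 [ 680.458 -240.036]
side 821 ((573.6796875, -221.13156127929688), (116.29927825927734, 205.6968994140625), 84.28630828857422) 59.69581564481802 [[ 468.476 -283.815   56.632]
 [ 673.949 -157.721   63.039]]
yaw -0.10499999999999954 size [202.214 113.872] ctr 572.5590266901617 -221.67312246831324
grate ((560.5413208007812, 193.3302001953125), (177.19180297851562, 151.2571563720703), 0.8829103708267212) post [562.064 198.366  60.217] 33
stop_lip 0.81 [ 292.753 -334.868]
entry_lip 0.64 [ 178.084 -296.301]
entry_lip 0.57 [ 512.037 -216.404]
```

```bash
cat >> h.py <<'E'
from scipy.spatial.transform import Rotation as Ro
def plan(pos,Rt=None):
    s=sense(); R0=np.array(s["tool_rot"]); d=R0.T@(np.array(pos)-s["ee_pos"])
    print("t",round(s["time_s"],2),"at",np.round(s["ee_pos"],1),"d_tool",np.round(d,1),"rows",round(np.linalg.norm(d)/41.7,1))
    if Rt is not None:
        r=Ro.from_matrix(R0.T@Rt).as_rotvec(); print("rotvec",np.round(r,3),"rows",round(np.linalg.norm(r)/.125,1))
def down(yaw,tilt=0,about=None):
    """tool pointing down with tool y at world yaw"""
    y=np.array([np.cos(yaw),np.sin(yaw),0]); z=np.array([0,0,-1.]); return np.column_stack([np.cross(y,z),y,z])
E
python3 - <<'E'
from h import *
a=np.radians(28.3)
for yw in(a+np.pi/2,a-np.pi/2): plan([550,185,247],down(yw))
print(np.round(sense()["tool_rot"],3))
E
```

```text
t 1.7 at [279.  559.3 248.3] d_tool [-409.5 -213.9    1.3] rows 11.1
rotvec [ 0.     0.    -0.957] rows 7.7
t 1.7 at [279.  559.3 248.3] d_tool [-409.5 -213.9    1.3] rows 11.1
rotvec [ 0.    -0.     2.185] rows 17.5
[[-0.895  0.446  0.   ]
 [ 0.446  0.895  0.   ]
 [ 0.     0.    -1.   ]]
```

```bash
python3 -m inch '-34 -17.8 0 0 0 0 85;-34 -17.8 0 0 0 0 85;-34 -17.8 0 0 0 0 85;-34 -17.8 0 0 0 0 85;-34 -17.8 0 0 0 0 85;-34 -17.8 0 0 0 0 85;-34 -17.8 0 0 0 0 85;-34 -17.8 0 0 0 0 85' && python3 -m inch '-34 -17.8 0 0 0 0 85;-34 -17.8 0 0 0 0 85;-34 -17.8 0 0 0 0 85;-34 -17.8 0 0 0 0 85;0 0 0 0 0 0 85' && python3 -m inch '0 0 0 0 0 -0.12 85;0 0 0 0 0 -0.12 85;0 0 0 0 0 -0.12 85;0 0 0 0 0 -0.12 85;0 0 0 0 0 -0.12 85;0 0 0 0 0 -0.12 85;0 0 0 0 0 -0.12 85;0 0 0 0 0 -0.12 85' && python3 -m inch '0 0 0 0 0 0 85;0 0 0 0 0 0 85'
cat >> h.py <<'E'
def wcloud(f,s,mask=None):
    m=f["z_map"]>0
    if mask is not None: m&=mask
    v,u=np.nonzero(m); d=f["z_map"][v,u]
    p=np.linalg.inv(np.array(f["mtx"]))@np.stack([u*d,v*d,d]); M=np.array(f["mount"])
    p=M[:3,:3]@p+M[:3,3:]
    return (np.array(s["tool_rot"])@p).T+s["ee_pos"],u,v
E
python3 - <<'E'
from h import *
np.set_printoptions(precision=3,suppress=True)
s=sense(); f=grab_frame("wrist"); save(f,"w1.png"); print(s["ee_pos"],s["tool_rot"],f["mount"],f["mtx"])
c,u,v=wcloud(f,s); print(np.percentile(c,[0,5,50,95,100],axis=0))
g=c[(c[:,2]>3.5)&(c[:,2]<10)]; print(len(g),cv2.minAreaRect(g[:,:2].astype(np.float32)) if len(g) else 0)
p=c[(c[:,2]>56)&(c[:,2]<68)]; print(len(p),np.median(p,0),cv2.minAreaRect(p[:,:2].astype(np.float32)) if len(p) else 0)
for r in regions_of("grate",f): print(r["confidence"],r["at"],r["mask"].sum())
E
```

```text
time_s: 2.37
ee_pos: [459.7, 308.8, 248.6]
tool_rot: [[-0.895, 0.446, 0.0], [0.446, 0.895, 0.001], [-0.0, 0.001, -1.0]]
contact_force: [0.9, 0.2, 0.9]
grip_width: 85.0
gripper_force: 0.0
time_s: 2.78
ee_pos: [552.7, 177.4, 248.5]
tool_rot: [[-0.89, 0.456, 0.002], [0.456, 0.89, -0.003], [-0.003, -0.002, -1.0]]
contact_force: [0.4, -0.7, 0.0]
grip_width: 85.0
gripper_force: 0.0
time_s: 3.45
ee_pos: [548.7, 186.1, 248.4]
tool_rot: [[-0.876, -0.482, 0.0], [-0.482, 0.876, 0.0], [-0.0, 0.0, -1.0]]
contact_force: [-0.2, -0.6, 0.5]
grip_width: 84.8
gripper_force: 0.0
time_s: 3.62
ee_pos: [548.8, 186.0, 248.4]
tool_rot: [[-0.881, -0.474, 0.0], [-0.474, 0.881, 0.0], [-0.0, 0.0, -1.0]]
contact_force: [0.0, -0.0, 0.8]
grip_width: 85.0
gripper_force: 0.0
[548.767 185.981 248.356] [[-0.881 -0.474  0.   ]
 [-0.474  0.881  0.   ]
 [-0.     0.    -1.   ]] [[   0.001   -0.958   -0.288   72.594]
 [   1.       0.001    0.001   -0.017]
 [  -0.      -0.288    0.958 -125.767]
 [   0.       0.       0.       1.   ]] [[326.478   0.    314.28 ]
 [  0.    326.478 195.46 ]
 [  0.      0.      1.   ]]
[[ 245.118 -166.649   -3.81 ]
 [ 340.555  -95.778   -0.861]
 [ 541.511  191.918    0.757]
 [ 799.866  490.86   314.207]
 [1036.439  670.99   328.492]]
11982 ((590.3822021484375, 206.38009643554688), (424.4787902832031, 639.1275024414062), 28.360502243041992)
3063 [542.817 465.803  61.813] ((567.9154663085938, 305.0132751464844), (154.76158142089844, 687.9679565429688), 8.731714248657227)
0.65 [319.2, 175.3] 9841
0.58 [209.7, 16.2] 2860
```

View pics/w1.png

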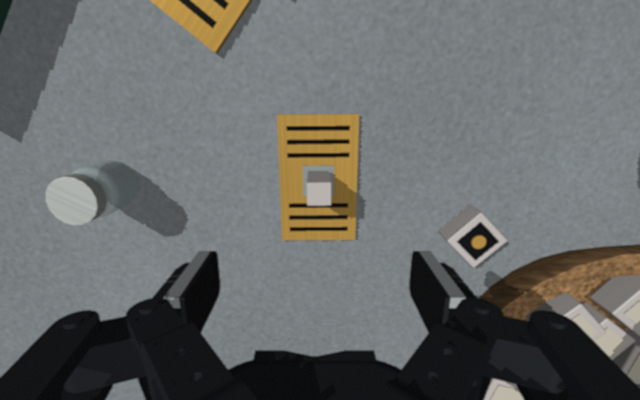

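The wrist view shows the small grate at (319,177), post top at (319,188), nearly aligned with the tool; the larger grate is at (205,15), jar at (75,200), ring box at (475,238).

```bash
python3 - <<'E'
from h import *
np.set_printoptions(precision=2,suppress=True)
s=sense(); f=grab_frame("wrist")
r=max(regions_of("grate",f),key=lambda r:-abs(r["at"][0]-319))
m=cv2.dilate(r["mask"].astype(np.uint8),np.ones((5,5)))>0
c,u,v=wcloud(f,s,m)
p=c[(c[:,2]>55)&(c[:,2]<68)]; print("post",len(p),p.mean(0),cv2.minAreaRect(p[:,:2].astype(np.float32)))
# colour mask of brass, ray-plane at z=6
hsv=cv2.cvtColor(f["frame"],cv2.COLOR_RGB2HSV); b=(hsv[...,1]>110)&(hsv[...,0]<30)&m
b=cv2.morphologyEx(b.astype(np.uint8),cv2.MORPH_CLOSE,np.ones((9,9)))
n,l,st,ce=cv2.connectedComponentsWithStats(b); k=1+st[1:,4].argmax(); vv,uu=np.nonzero(l==k)
M=np.array(f["mount"]);R=np.array(s["tool_rot"]); ray=R@M[:3,:3]@np.linalg.inv(f["mtx"])@np.stack([uu,vv,np.ones_like(uu)]).astype(float)
c0=R@M[:3,3]+s["ee_pos"]; P=(c0[:,None]+ray*(6-c0[2])/ray[2]).T
print("plate",cv2.minAreaRect(P[:,:2].astype(np.float32)), P.mean(0))
a=np.radians(28.3)
(c1,wh,an)=cv2.minAreaRect(P[:,:2].astype(np.float32)); print(c1)
plan([*c1,120],down(np.radians(an+(90 if wh[0]>wh[1] else 180))))
E
```

```text
post 598 [563.47 198.92  61.11] ((564.0181274414062, 199.25808715820312), (24.79004669189453, 23.237577438354492), 28.34017562866211)
plate ((563.7958984375, 199.53591918945312), (149.27737426757812, 89.48148345947266), 28.71406364440918) [558.84 196.94   6.  ]
(563.7958984375, 199.53591918945312)
t 3.82 at [548.7 186.  248.3] d_tool [-19.7   4.7 128.3] rows 3.1
rotvec [ 0.   -0.   -0.01] rows 0.1
```

```bash
python3 -m inch '-19.7 4.7 30 0 0 -0.008 85;0 0 40 0 0 0 85;0 0 40 0 0 0 85;0 0 40 0 0 0 70;0 0 30 0 0 0 60;0 0 16 0 0 0 50;0 0 9 0 0 0 50;0 0 0 0 0 0 40' 45 && python3 -m inch '0 0 0 0 0 0 20;0 0 0 0 0 0 15;0 0 0 0 0 0 15;0 0 0 0 0 0 15;0 0 0 0 0 0 15;0 0 0 0 0 0 15'; python3 - <<'E'
from h import *
f=grab_frame("wrist"); save(f,"w2.png")
E
```

```text
time_s: 4.48
ee_pos: [562.8, 199.2, 41.5]
tool_rot: [[-0.875, -0.483, -0.003], [-0.483, 0.875, -0.001], [0.003, 0.0, -1.0]]
contact_force: [-0.3, 0.1, -0.4]
grip_width: 40.5
gripper_force: 0.0
time_s: 4.98
ee_pos: [564.7, 199.8, 44.7]
tool_rot: [[-0.875, -0.484, 0.002], [-0.484, 0.875, 0.001], [-0.002, -0.0, -1.0]]
contact_force: [-0.8, -1.1, 6.8]
grip_width: 23.6
gripper_force: 47.8
```

View pics/w2.png

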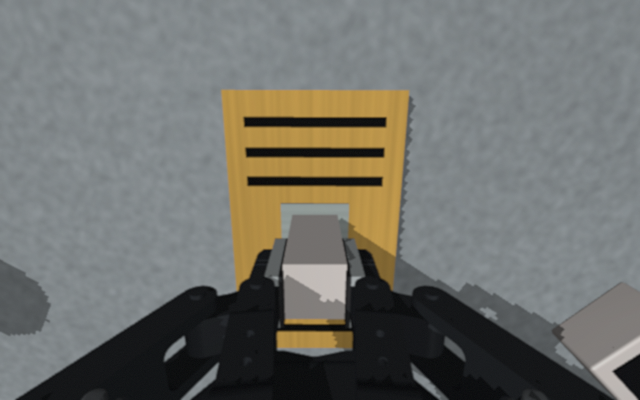

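```bash
python3 -m inch '0 0 -5 0 0 0 15;0 0 -10 0 0 0 15;0 0 -25 0 0 0 15;0 0 -30 0 0 0 15;0 0 -30 0 0 0 15;0 0 -30 0 0 0 15;0 0 -20 0 0 0 15;0 0 0 0 0 0 15' 60 && python3 -m inch '3 -17 0 0 0 0 15;5 -28 0 0 0 0 15;6 -34 0 0 0 0 15;6 -34 0 0 0 0 15;6 -34 0 0 0 0 15;6 -34 0 0 0 0 15;6 -34 0 0 0 0 15;6 -34 0 0 0 0 15' && python3 -m inch '6 -34 0 0 0 0 15;6 -34 0 0 0 0 15;6 -34 0 0 0 0 15;6 -34 0 0 0 0 15;5 -28 0 0 0 0 15;5 -28 0 0 0 0 15;2 -12 0 0 0 0 15' && python3 -m inch '0 0 0 0 0 0.1 15;0 0 0 0 0 0.12 15;0 0 0 0 0 0.12 15;0 0 0 0 0 0.12 15;0 0 0 0 0 0.1 15;0 0 0 0 0 0.04 15;0 0 0 0 0 0 15;0 0 0 0 0 0 15'
python3 - <<'E'
from h import *
np.set_printoptions(precision=2,suppress=True)
s=sense(); f=grab_frame("wrist"); save(f,"w3.png")
c,u,v=wcloud(f,s)
t=c[(abs(c[:,2]-60)<4)&(c[:,0]>450)&(c[:,0]<700)&(c[:,1]>-310)&(c[:,1]<-140)]
print(len(t),t[:,2].mean(),cv2.minAreaRect(t[:,:2].astype(np.float32)))
for q in("stop_lip","entry_lip"):
    for r in place_of(q,f)[:2]: 
        M=np.array(f["mount"]);R=np.array(s["tool_rot"]); ray=R@M[:3,:3]@np.linalg.inv(f["mtx"])@np.array([*r["at"],1]); c0=R@M[:3,3]+s["ee_pos"]; print(q,r["confidence"],r["at"],c0+ray*(60-c0[2])/ray[2])
E
```

```text
time_s: 5.7
ee_pos: [565.7, 200.3, 198.9]
tool_rot: [[-0.875, -0.484, 0.007], [-0.484, 0.875, 0.003], [-0.008, -0.0, -1.0]]
contact_force: [0.6, -0.1, -3.4]
grip_width: 23.2
gripper_force: 59.9
time_s: 6.37
ee_pos: [645.4, -41.2, 192.0]
tool_rot: [[-0.875, -0.484, -0.002], [-0.484, 0.875, 0.0], [0.002, 0.001, -1.0]]
contact_force: [1.6, -0.8, -4.8]
grip_width: 23.3
gripper_force: 59.7
time_s: 6.95
ee_pos: [711.9, -240.5, 191.0]
tool_rot: [[-0.877, -0.48, -0.003], [-0.48, 0.877, -0.002], [0.004, -0.0, -1.0]]
contact_force: [-1.3, -1.4, -4.7]
grip_width: 22.9
gripper_force: 60.2
time_s: 7.62
ee_pos: [712.6, -235.3, 192.0]
tool_rot: [[-0.996, 0.093, -0.002], [0.093, 0.996, 0.001], [0.002, 0.0, -1.0]]
contact_force: [0.9, -0.1, -4.9]
grip_width: 23.2
gripper_force: 60.2
1680 59.925260756067765 ((604.4258422851562, -224.67689514160156), (112.37711334228516, 59.786834716796875), 84.53648376464844)
```

View pics/w3.png

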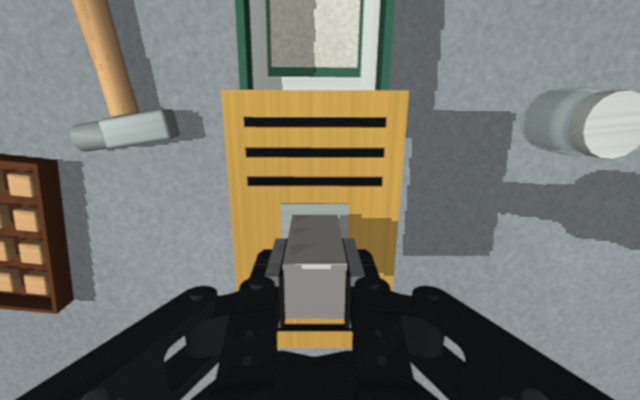

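```bash
python3 -m inch '-10 0 -15 0 0 0 15;-15 0 -30 0 0 0 15;-15 0 -30 0 0 0 15;-15 0 -30 0 0 0 15;-10 0 -15 0 0 0 15;0 0 0 0 0 0 15;0 0 0 0 0 0 15'
python3 - <<'E'
from h import *
np.set_printoptions(precision=2,suppress=True)
s=sense(); f=grab_frame("wrist"); save(f,"w4.png")
c,u,v=wcloud(f,s)
t=c[(abs(c[:,2]-60)<4)&(c[:,0]>450)&(c[:,0]<700)&(c[:,1]>-310)&(c[:,1]<-140)]
print(len(t),t[:,2].mean(),cv2.minAreaRect(t[:,:2].astype(np.float32)))
a=-.095; e=np.array([np.cos(a),np.sin(a)]); n=np.array([-e[1],e[0]]); o=np.array([573.5,-222.])
X=(t[:,:2]-o)@e; Y=(t[:,:2]-o)@n
print("X",np.percentile(X,[.5,2,98,99.5]),"Y",np.percentile(Y,[.5,2,98,99.5]))
mid=abs(Y)<35; h,b=np.histogram(X[mid],np.arange(-110,112,4)); print([(int(x),int(k)) for x,k in zip(b,h) if k])
E
```

```text
time_s: 8.35
ee_pos: [778.0, -242.4, 312.7]
tool_rot: [[-0.996, 0.094, 0.0], [0.094, 0.996, -0.001], [-0.0, -0.0, -1.0]]
contact_force: [-0.5, -1.1, -6.6]
grip_width: 23.2
gripper_force: 60.4
3722 60.27637549431857 ((644.925537109375, -228.53607177734375), (112.28136444091797, 69.36181640625), 84.58712005615234)
X [ 38.42  42.18 104.24 106.31] Y [-55.46 -54.55  55.    55.93]
[(66, 102), (70, 258), (74, 293), (78, 267), (82, 266), (86, 264), (90, 259), (94, 219), (98, 104), (102, 108), (106, 26)]
```

View pics/w4.png

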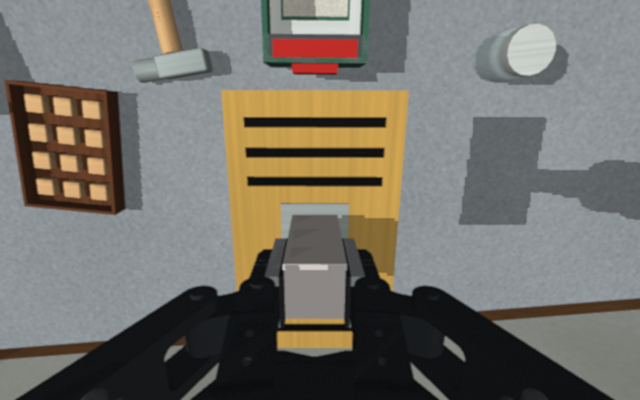

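```bash
cat >> h.py <<'E'
A=-.0945; BO=np.array([572.2,-221.6,0]); BR=Ro.from_euler("z",A).as_matrix(); H=44.5; GX=0.8
def tgt(x0,z0,th,y0=0):
    th=np.radians(th); Rg=BR@Ro.from_euler("y",-th).as_matrix()
    Rt=Rg@np.diag([-1,1,-1.]); return BO+BR@np.array([x0,y0,z0])+Rg@np.array([GX,0,H]),Rt
def go(x0,z0,th,y0=0): plan(*tgt(x0,z0,th,y0))
def where():
    s=sense(); Rg=BR.T@np.array(s["tool_rot"])@np.diag([-1,1,-1.]); o=BR.T@(np.array(s["ee_pos"])-BO)-Rg@np.array([GX,0,H])
    th=np.degrees(np.arctan2(Rg[2,0],Rg[0,0])); print("t %.2f grate"%s["time_s"],np.round(o,1),"tilt",round(th,2),"rot",np.round(Ro.from_matrix(Rg).as_rotvec(),3),"F",np.round(BR.T@s["contact_force"],1),"T",np.round(s["ft_torque"],2),"grip",round(s["grip_width"],1))
    e=lambda x,z:np.round(o+Rg@np.array([x,0,z]),1)[[0,2]]; print(" ends: entry bot",e(-75,0),"top",e(-75,6),"stop bot",e(75,0),"top",e(75,6), "joints",np.round(s["joint_pos"],2))
E
python3 - <<'E'
from h import *
where(); go(22,115,15)
E
```

```text
t 8.40 grate [205.3  -1.2 267. ] tilt -0.1 rot [ 0.     0.002 -0.   ] F [-0.7 -0.1 -4.9] T [-0.01  0.03  0.03] grip 23.3
 ends: entry bot [130.3 267.1] top [130.3 273.1] stop bot [280.3 266.9] top [280.3 272.9] joints [ 0.11  0.84  0.41  0.61 -0.3   1.72  1.82]
t 8.4 at [ 777.3 -242.3  311.5] d_tool [194.6   1.1 153.7] rows 5.9
rotvec [ 0.    -0.264 -0.001] rows 2.1
```

```bash
python3 -m inch '15 0.1 10 0 0 0 15;25 0.2 20 0 0 0 15;30 0.2 24 0 0 0 15;30 0.2 24 0 0 0 15;30 0.2 24 0 0 0 15;30 0.2 24 0 0 0 15;20 0 16 0 0 0 15;14.6 0 11 0 0 0 15' && python3 -m inch '0 0 0 0 -0.066 0 15;0 0 0 0 -0.066 0 15;0 0 0 0 -0.066 0 15;0 0 0 0 -0.066 0 15;0 0 0 0 0 0 15;0 0 0 0 0 0 15;0 0 0 0 0 0 15'
python3 - <<'E'
from h import *
where(); go(22,70,15)
f=grab_frame("scene"); save(f,"s2.png",(180,120,380,320),3)
np.set_printoptions(precision=2,suppress=True)
for n in("scene","side"):
    f=grab_frame(n);c=cloud(f,np.ones((400,640),bool)); c=(c-BO)@BR
    t=c[(abs(c[:,2]-60)<3)&(abs(c[:,1])<58)&(c[:,0]<-40)&(c[:,0]>-120)]; print(n,len(t),np.percentile(t,[1,99],axis=0)[:,:2])
    if n=="scene": t=c[(abs(c[:,2]-60)<3)&(abs(c[:,1])<45)&(c[:,0]>50)&(c[:,0]<120)]; print(len(t),np.percentile(t,[1,99],axis=0)[:,:2])
E
```

```text
time_s: 9.07
ee_pos: [581.5, -221.3, 158.6]
tool_rot: [[-0.996, 0.095, -0.005], [0.095, 0.996, 0.002], [0.005, 0.002, -1.0]]
contact_force: [0.2, -0.6, -4.9]
grip_width: 23.2
gripper_force: 60.3
time_s: 9.65
ee_pos: [586.0, -221.9, 161.7]
tool_rot: [[-0.962, 0.094, 0.257], [0.091, 0.996, -0.024], [-0.258, 0.0, -0.966]]
contact_force: [1.0, 0.4, -4.9]
grip_width: 23.2
gripper_force: 60.4
t 9.65 grate [ 24.5   1.1 118.5] tilt 14.98 rot [ 0.001 -0.261  0.   ] F [ 0.9  0.5 -4.9] T [0.03 0.58 0.03] grip 23.2
 ends: entry bot [-47.9  99.1] top [-49.5 104.9] stop bot [ 97.  137.9] top [ 95.4 143.7] joints [-0.04  0.24  0.41  1.81 -0.21  0.86  1.94]
t 9.65 at [ 586.  -221.9  161.7] d_tool [15.  -1.1 46.2] rows 1.2
rotvec [ 0.001 -0.     0.   ] rows 0.0
scene 218 [[-100.34  -56.54]
 [ -43.63  -18.79]]
485 [[ 67.96 -44.08]
 [106.37  43.97]]
side 420 [[-100.87  -55.13]
 [ -42.86   56.55]]
```

View pics/s2.png

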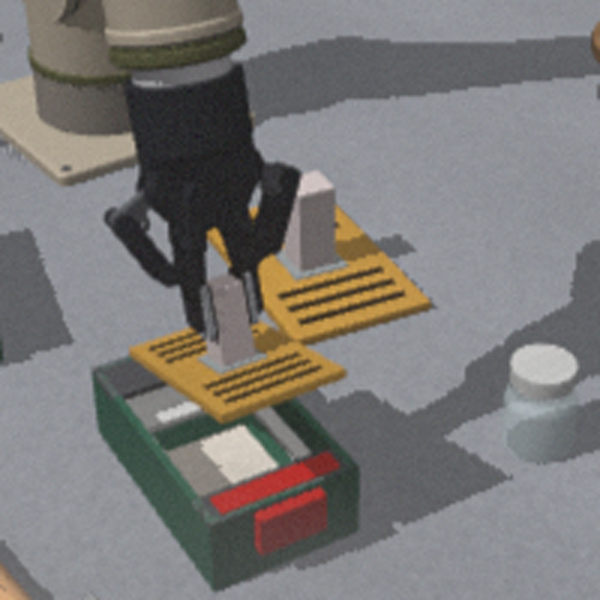

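```bash
python3 -m inch '2 0 6 0 0 0 15;3 -0.3 10 0 0 0 15;3 -0.4 10 0 0 0 15;3 -0.4 9 0 0 0 15;2 0 6 0 0 0 15;1 0 3 0 0 0 15;0.5 0 2 0 0 0 15;0 0 0 0 0 0 15' && python3 -m inch '0 0 0 0 0 0 15;0 0 0 0 0 0 15'; python3 - <<'E'
from h import *
where(); go(22,57,15)
E
```

```text
time_s: 10.47
ee_pos: [584.6, -223.5, 113.7]
tool_rot: [[-0.961, 0.095, 0.26], [0.092, 0.995, -0.025], [-0.261, 0.0, -0.965]]
contact_force: [0.2, 0.5, -4.0]
grip_width: 23.2
gripper_force: 60.4
time_s: 10.63
ee_pos: [585.0, -223.6, 114.6]
tool_rot: [[-0.961, 0.095, 0.261], [0.091, 0.995, -0.025], [-0.262, -0.0, -0.965]]
contact_force: [0.7, 0.4, -4.2]
grip_width: 23.7
gripper_force: 60.4
t 10.63 grate [23.8 -0.8 71.5] tilt 15.19 rot [-0.    -0.265 -0.   ] F [ 0.7  0.5 -4.2] T [0.04 0.55 0.03] grip 23.7
 ends: entry bot [-48.6  51.8] top [-50.2  57.6] stop bot [96.2 91.1] top [94.6 96.9] joints [-0.02  0.3   0.39  1.86 -0.26  0.76  1.99]
t 10.63 at [ 585.  -223.6  114.6] d_tool [ 5.4  0.7 13.5] rows 0.3
rotvec [-0.     0.003 -0.   ] rows 0.0
```

```bash
python3 -m inch '1 0.3 3.5 0 0 0 15;1 0.3 3.5 0 0 0 15;1 0.2 3.5 0 0 0 15;0.5 0 2 0 0 0 15;0 0 0 0 0 0 15;0 0 0 0 0 0 15'; python3 - <<'E'
from h import *
where(); go(-3,56,14)
E
```

```text
time_s: 11.13
ee_pos: [584.5, -222.6, 100.9]
tool_rot: [[-0.961, 0.095, 0.26], [0.092, 0.995, -0.025], [-0.261, 0.0, -0.965]]
contact_force: [0.6, 0.6, -4.3]
grip_width: 23.1
gripper_force: 60.4
t 11.13 grate [23.2  0.1 57.7] tilt 15.11 rot [ 0.    -0.264 -0.001] F [ 0.6  0.6 -4.3] T [0.04 0.53 0.06] grip 23.1
 ends: entry bot [-49.3  38.1] top [-50.8  43.9] stop bot [95.6 77.2] top [94. 83.] joints [-0.01  0.31  0.39  1.87 -0.27  0.74  2.  ]
t 11.13 at [ 584.5 -222.6  100.9] d_tool [24.8 -0.1 -5.2] rows 0.6
rotvec [-0.     0.019 -0.001] rows 0.2
```

```bash
python3 -m inch '3 0 -0.7 0 0 0 15;4.5 0 -1 0 0 0 15;5 0 -1 0 0 0 15;5 0 -1 0 0 0 15;4.5 0 -0.9 0 0.01 0 15;2.8 0 -0.6 0 0.009 0 15;0 0 0 0 0 0 15;0 0 0 0 0 0 15'; python3 - <<'E'
from h import *
where(); go(-11,53,12)
E
```

```text
time_s: 11.8
ee_pos: [559.6, -220.2, 99.9]
tool_rot: [[-0.966, 0.095, 0.242], [0.092, 0.996, -0.023], [-0.243, 0.0, -0.97]]
contact_force: [0.7, 0.6, -4.8]
grip_width: 23.2
gripper_force: 60.4
t 11.80 grate [-2.6  0.2 56.5] tilt 14.06 rot [ 0.    -0.245 -0.   ] F [ 0.7  0.7 -4.8] T [0.02 0.55 0.01] grip 23.2
 ends: entry bot [-75.4  38.3] top [-76.8  44.1] stop bot [70.1 74.7] top [68.7 80.6] joints [-0.02  0.28  0.4   1.92 -0.25  0.74  1.99]
t 11.8 at [ 559.6 -220.2   99.9] d_tool [ 7.4 -0.2  1.4] rows 0.2
rotvec [-0.     0.036 -0.   ] rows 0.3
```

```bash
python3 -m inch '2 0 0.3 0 0.01 0 15;2.5 -0.1 0.5 0 0.012 0 15;2 0 0.4 0 0.014 0 15;1 0 0.2 0 0 0 15;0 0 0 0 0 0 15;0 0 0 0 0 0 15'; python3 - <<'E'
from h import *
where(); go(-11,49,8);go(-11,44,4); go(-11,37,0)
E
```

```text
time_s: 12.3
ee_pos: [552.5, -219.7, 96.5]
tool_rot: [[-0.974, 0.095, 0.207], [0.093, 0.995, -0.02], [-0.208, 0.0, -0.978]]
contact_force: [-0.6, -0.3, -5.2]
grip_width: 23.3
gripper_force: 60.4
t 12.30 grate [-11.4   0.   52.8] tilt 11.98 rot [-0.    -0.209 -0.001] F [-0.6 -0.3 -5.2] T [0.02 0.46 0.  ] grip 23.3
 ends: entry bot [-84.7  37.2] top [-86.   43.1] stop bot [62.  68.4] top [60.7 74.2] joints [-0.02  0.29  0.4   1.91 -0.23  0.78  1.98]
t 12.3 at [ 552.5 -219.7   96.5] d_tool [-2.7 -0.   4. ] rows 0.1
rotvec [-0.     0.069 -0.001] rows 0.6
t 12.3 at [ 552.5 -219.7   96.5] d_tool [-4.7 -0.   9.2] rows 0.2
rotvec [-0.     0.139 -0.001] rows 1.1
t 12.3 at [ 552.5 -219.7   96.5] d_tool [-6.3 -0.  16.7] rows 0.4
rotvec [-0.     0.209 -0.001] rows 1.7
```

```bash
python3 -m inch '-1 0 1.5 0 0.024 0 15;-1 0 1.8 0 0.028 0 15;-1 0 2 0 0.03 0 15;-1 0 2 0 0.03 0 15;-0.8 0 1.8 0 0.027 0 15;0 0 0 0 0 0 15;0 0 0 0 0 0 15'; python3 - <<'E'
from h import *
where(); go(-11,37,0)
E
```

```text
time_s: 12.88
ee_pos: [558.8, -220.2, 88.2]
tool_rot: [[-0.993, 0.095, 0.07], [0.094, 0.996, -0.007], [-0.071, -0.0, -0.997]]
contact_force: [0.4, -0.8, -5.2]
grip_width: 23.4
gripper_force: 60.4
t 12.88 grate [-11.1   0.1  43.7] tilt 4.05 rot [-0.    -0.071 -0.   ] F [ 0.5 -0.7 -5.2] T [-0.04  0.2   0.06] grip 23.4
 ends: entry bot [-85.9  38.4] top [-86.4  44.4] stop bot [63.7 49. ] top [63.3 55. ] joints [-0.03  0.39  0.41  1.78 -0.21  0.94  1.94]
t 12.88 at [ 558.8 -220.2   88.2] d_tool [-2.8 -0.1  6.9] rows 0.2
rotvec [-0.     0.071 -0.   ] rows 0.6
```

Nearly flat and force-free; level out, then feel for the ledges.

```bash
python3 -m inch '-0.7 0 1.6 0 0.018 0 15;-0.7 0 1.6 0 0.018 0 15;-0.7 0 1.6 0 0.018 0 15;-0.6 0 1.4 0 0.017 0 15;0 0 0 0 0 0 15;0 0 0 0 0 0 15'; python3 - <<'E'
from h import *
where()
E
```

```text
time_s: 13.38
ee_pos: [561.7, -220.5, 82.0]
tool_rot: [[-0.996, 0.095, -0.001], [0.095, 0.996, 0.0], [0.001, -0.0, -1.0]]
contact_force: [0.2, 0.5, -5.2]
grip_width: 23.2
gripper_force: 60.3
t 13.38 grate [-11.4   0.1  37.5] tilt -0.07 rot [-0.     0.001 -0.   ] F [ 0.2  0.5 -5.2] T [-0.01  0.04  0.01] grip 23.2
 ends: entry bot [-86.4  37.6] top [-86.4  43.6] stop bot [63.6 37.4] top [63.6 43.4] joints [-0.03  0.45  0.41  1.72 -0.2   1.02  1.93]
```

```bash
python3 -m inch '0 0 0.5 0 0 0 15;0 0 0.5 0 0 0 15;0 0 0 0 0 0 15'; python3 - <<'E'
from h import *
where()
E
```

```text
time_s: 13.63
ee_pos: [561.3, -220.6, 81.2]
tool_rot: [[-0.995, 0.095, -0.001], [0.095, 0.995, 0.0], [0.001, 0.0, -1.0]]
contact_force: [0.4, -0.4, -5.1]
grip_width: 23.2
gripper_force: 60.3
t 13.63 grate [-11.8   0.   36.7] tilt -0.05 rot [ 0.     0.001 -0.001] F [ 0.4 -0.4 -5.1] T [-0.01 -0.    0.02] grip 23.2
 ends: entry bot [-86.8  36.8] top [-86.8  42.8] stop bot [63.2 36.7] top [63.2 42.7] joints [-0.03  0.45  0.41  1.72 -0.21  1.01  1.93]
```

```bash
python3 -m inch '0 0 0.5 0 0 0 15;0 0 0.5 0 0 0 15;0 0 0 0 0 0 15'; python3 -m inch '0 0 0.4 0 0 0 15;0 0 0.4 0 0 0 15;0 0 0 0 0 0 15';  python3 - <<'E'
from h import *
where()
E
```

```text
time_s: 13.88
ee_pos: [561.4, -220.5, 80.2]
tool_rot: [[-0.995, 0.095, -0.001], [0.095, 0.995, 0.0], [0.001, 0.0, -1.0]]
contact_force: [-0.6, 1.0, -4.6]
grip_width: 23.2
gripper_force: 60.3
time_s: 14.13
ee_pos: [561.5, -220.6, 79.8]
tool_rot: [[-0.995, 0.095, -0.001], [0.095, 0.995, 0.0], [0.001, 0.0, -1.0]]
contact_force: [-1.3, 1.1, -0.7]
grip_width: 23.2
gripper_force: 61.1
t 14.13 grate [-11.6   0.   35.3] tilt -0.04 rot [ 0.     0.001 -0.001] F [-1.4  1.  -0.7] T [0.14 0.42 0.03] grip 23.2
 ends: entry bot [-86.6  35.3] top [-86.6  41.3] stop bot [63.4 35.2] top [63.4 41.2] joints [-0.03  0.45  0.41  1.72 -0.21  1.01  1.93]
```

```bash
python3 -m inch '-1 0 0 0 0 0 15;-2 0 0 0 0 0 15;-2.5 0 0 0 0 0 15;-2.5 0 0 0 0 0 15;-2 0 0 0 0 0 15;-1.5 0 0 0 0 0 15;-0.5 0 0 0 0 0 15;0 0 0 0 0 0 15'; python3 - <<'E'
from h import *
where()
E
```

```text
time_s: 14.8
ee_pos: [573.7, -222.0, 79.8]
tool_rot: [[-0.995, 0.095, -0.001], [0.095, 0.995, -0.0], [0.001, -0.0, -1.0]]
contact_force: [-4.3, -0.5, 4.4]
grip_width: 23.4
gripper_force: 61.7
t 14.80 grate [ 0.7 -0.2 35.3] tilt -0.04 rot [-0.     0.001 -0.001] F [-4.2 -0.9  4.4] T [0.23 1.   0.07] grip 23.4
 ends: entry bot [-74.3  35.3] top [-74.3  41.3] stop bot [75.7 35.2] top [75.7 41.2] joints [-0.02  0.48  0.41  1.69 -0.21  1.02  1.93]
```

```bash
python3 -m inch '-0.7 0 0 0 0 0 15;-0.7 0 0 0 0 0 15;-0.6 0 0 0 0 0 15'; python3 - <<'E'
from h import *
where()
E
```

```text
time_s: 15.05
ee_pos: [575.4, -222.1, 79.8]
tool_rot: [[-0.995, 0.095, -0.001], [0.095, 0.995, 0.0], [0.001, -0.0, -1.0]]
contact_force: [-5.6, 1.0, 6.1]
grip_width: 23.3
gripper_force: 61.9
t 15.05 grate [ 2.4 -0.2 35.3] tilt -0.07 rot [-0.     0.001 -0.001] F [-5.7  0.5  6.1] T [ 0.23  1.29 -0.05] grip 23.3
 ends: entry bot [-72.6  35.3] top [-72.6  41.3] stop bot [77.4 35.2] top [77.4 41.2] joints [-0.02  0.48  0.41  1.68 -0.21  1.03  1.93]
```

```bash
python3 -m inch '0 0 -0.5 0 0 0 15;0 0 -0.4 0 0 0 15;-0.7 0 0 0 0 0 15;-0.7 0 0 0 0 0 15;0 0 0 0 0 0 15'; python3 - <<'E'
from h import *
where()
E
```

```text
time_s: 15.47
ee_pos: [577.0, -221.8, 80.1]
tool_rot: [[-0.996, 0.095, -0.001], [0.095, 0.996, 0.0], [0.001, 0.0, -1.0]]
contact_force: [0.0, 0.5, -5.0]
grip_width: 23.1
gripper_force: 60.4
t 15.47 grate [ 4.   0.3 35.6] tilt -0.05 rot [ 0.     0.001 -0.   ] F [-0.   0.5 -5. ] T [ 0.05 -0.02 -0.03] grip 23.1
 ends: entry bot [-71.   35.6] top [-71.   41.6] stop bot [79.  35.5] top [79.  41.5] joints [-0.02  0.48  0.41  1.68 -0.21  1.03  1.93]
```

```bash
python3 -m inch '-0.7 0 0 0 0 0 15;-0.7 0 0 0 0 0 15;-0.6 0 0 0 0 0 15'; python3 - <<'E'
from h import *
where()
E
```

```text
time_s: 15.72
ee_pos: [577.4, -222.0, 80.0]
tool_rot: [[-0.995, 0.095, -0.004], [0.095, 0.995, 0.001], [0.004, 0.001, -1.0]]
contact_force: [-10.4, 3.1, 3.4]
grip_width: 23.4
gripper_force: 61.3
t 15.72 grate [ 4.2  0.2 35.5] tilt -0.24 rot [ 0.001  0.004 -0.001] F [-10.6   2.1   3.4] T [ 0.55  2.09 -0.  ] grip 23.4
 ends: entry bot [-70.8  35.8] top [-70.7  41.8] stop bot [79.2 35.2] top [79.3 41.2] joints [-0.02  0.48  0.41  1.67 -0.22  1.03  1.93]
```

```bash
python3 -m inch '0 0 0 0 0 0 15;0 0 0 0 0 0 15;0 0 0 0 0 0 15'; python3 - <<'E'
from h import *
where()
E
```

```text
time_s: 15.97
ee_pos: [577.4, -221.9, 80.0]
tool_rot: [[-0.995, 0.095, -0.004], [0.095, 0.995, 0.001], [0.004, 0.001, -1.0]]
contact_force: [-7.7, 1.3, -0.0]
grip_width: 23.2
gripper_force: 61.1
t 15.97 grate [ 4.3  0.2 35.5] tilt -0.23 rot [ 0.001  0.004 -0.001] F [-7.8  0.6 -0. ] T [0.45 1.54 0.02] grip 23.2
 ends: entry bot [-70.7  35.8] top [-70.7  41.8] stop bot [79.3 35.2] top [79.3 41.2] joints [-0.02  0.48  0.41  1.67 -0.22  1.03  1.93]
```

```bash
python3 -m inch '0.5 0 0 0 0 0 15;0.5 0 0 0 0 0 15;0.3 0 0.2 0 0 0 15;0 0 0.2 0 0 0 15;0 0 0 0 0 0 15'; python3 - <<'E'
from h import *
where()
E
```

```text
time_s: 16.38
ee_pos: [577.3, -222.0, 79.9]
tool_rot: [[-0.995, 0.095, -0.001], [0.095, 0.995, 0.0], [0.001, 0.0, -1.0]]
contact_force: [-4.2, 1.7, -4.1]
grip_width: 23.1
gripper_force: 60.8
t 16.38 grate [ 4.2  0.1 35.4] tilt -0.09 rot [ 0.     0.001 -0.001] F [-4.3  1.3 -4.1] T [ 0.34  0.9  -0.05] grip 23.1
 ends: entry bot [-70.8  35.5] top [-70.8  41.5] stop bot [79.2 35.3] top [79.2 41.3] joints [-0.02  0.48  0.4   1.68 -0.22  1.03  1.93]
```

```bash
python3 -m inch '0 0 0.2 0 0 0 15;0 0 0.2 0 0 0 15;0 0 0 0 0 0 15' 20; python3 - <<'E'
from h import *
where()
E
```

```text
time_s: 16.63
ee_pos: [577.2, -222.0, 79.8]
tool_rot: [[-0.995, 0.095, -0.001], [0.095, 0.995, 0.001], [0.002, 0.0, -1.0]]
contact_force: [-6.5, 3.3, -0.0]
grip_width: 23.1
gripper_force: 61.2
t 16.63 grate [ 4.2  0.1 35.3] tilt -0.09 rot [ 0.     0.002 -0.001] F [-6.8  2.7 -0. ] T [ 0.58  1.27 -0.06] grip 23.1
 ends: entry bot [-70.8  35.4] top [-70.8  41.4] stop bot [79.2 35.2] top [79.2 41.2] joints [-0.02  0.48  0.41  1.68 -0.22  1.03  1.93]
```

```bash
python3 -m inch '0 0 0 0 0 0 25;0 0 0 0 0 0 28;0 0 0 0 0 0 32;0 0 0 0 0 0 38;0 0 0 0 0 0 44;0 0 0 0 0 0 44'; python3 - <<'E'
from h import *
where()
E
```

```text
time_s: 17.13
ee_pos: [577.8, -222.1, 79.7]
tool_rot: [[-0.995, 0.095, -0.0], [0.095, 0.995, -0.0], [0.0, -0.0, -1.0]]
contact_force: [0.1, 1.4, -0.0]
grip_width: 43.9
gripper_force: 0.0
t 17.13 grate [ 4.8 -0.  35.2] tilt -0.02 rot [-0.  0. -0.] F [-0.   1.4 -0. ] T [-0.01 -0.   -0.06] grip 43.9
 ends: entry bot [-70.2  35.2] top [-70.2  41.2] stop bot [79.8 35.2] top [79.8 41.2] joints [-0.02  0.48  0.4   1.68 -0.22  1.03  1.93]
```

Released cleanly; lift straight up and look.

```bash
python3 -m inch '0 0 -4 0 0 0 46;0 0 -10 0 0 0 46;0 0 -20 0 0 0 46;0 0 -30 0 0 0 46;0 0 -30 0 0 0 46;0 0 -30 0 0 0 46;0 0 -30 0 0 0 46;0 0 0 0 0 0 46'; python3 -m inch '0 0 0 0 0 0 46;0 0 0 0 0 0 46';python3 - <<'E'
from h import *
np.set_printoptions(precision=2,suppress=True)
s=sense(); f=grab_frame("wrist"); save(f,"w5.png")
c,u,v=wcloud(f,s); c=(c-BO)@BR
p=c[(abs(c[:,2]-96)<4)&(abs(c[:,0])<40)&(abs(c[:,1])<30)]; print("post",len(p),p.mean(0),cv2.minAreaRect(p[:,:2].astype(np.float32)))
g=c[(abs(c[:,2]-41)<4)&(abs(c[:,0])<65)&(abs(c[:,1])<44)]; A_=np.c_[g[:,:2],np.ones(len(g))]; k=np.linalg.lstsq(A_,g[:,2],rcond=None)[0]; print("plane",len(g),k, np.percentile(g[:,:2],[1,99],axis=0))
l=c[(abs(c[:,2]-60)<3)&(abs(c[:,1])<40)]; print("lips", l[l[:,0]>0][:,0].min() if (l[:,0]>0).any() else 0, np.percentile(l[l[:,0]<0][:,0],99) if (l[:,0]<0).any() else 0)
E
```

```text
time_s: 17.8
ee_pos: [579.8, -223.4, 241.2]
tool_rot: [[-0.995, 0.095, 0.009], [0.095, 0.995, -0.002], [-0.009, -0.001, -1.0]]
contact_force: [-0.1, 0.2, 0.5]
grip_width: 46.2
gripper_force: 0.0
time_s: 17.97
ee_pos: [577.5, -222.0, 233.7]
tool_rot: [[-0.995, 0.095, -0.001], [0.095, 0.995, 0.0], [0.001, 0.0, -1.0]]
contact_force: [-0.3, 0.6, -0.4]
grip_width: 46.1
gripper_force: 0.0
post 815 [ 3.33  0.95 96.17] ((3.7819480895996094, 1.066375732421875), (24.24986457824707, 23.963838577270508), 0.888190507888794)
plane 9361 [ 0.    0.   41.42] [[-54.31 -43.15]
 [ 63.63  43.21]]
lips 68.9389887661701 -55.93626744181463
```

View pics/w5.png

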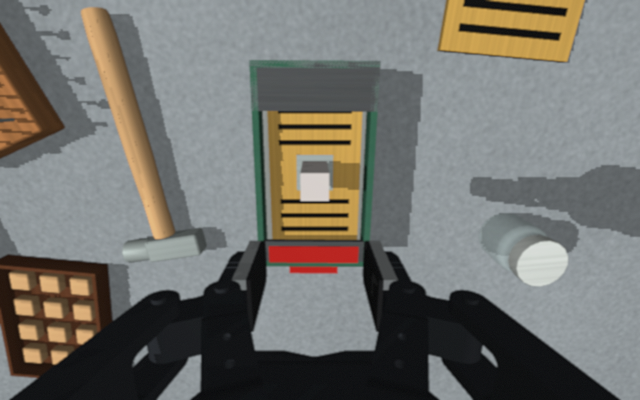

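The wrist view shows the grate flat in the box, post at (315,180), with its ends under the grey lip (row 110) and the red lip (row 240). The robot is clear.

```bash
python3 -c "
from bench import hand_in; print(hand_in())"
```

```text
the job is handed in; nothing more can be done
None
```

I handed the job in at about 18 s of the 64 s allowed, and the interface returned no verdict. By my last measurements, the smaller grate lies flat on the ledges of the left-hand green box with both ends under the lips. I pushed it against the hidden stop until it bore with about 4–10 N, and released it there; the robot touches nothing.

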